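# Trace the whale's back with the clutch pencil

## Robot

A 6-joint arm with a two-finger parallel gripper is mounted at the origin on the work surface. World frame = base frame: x ahead of the robot, y to its left, z up, the work surface at z = 0. Lengths are in m, angles in rad, forces in N, time in s.
With the tool pointing down it reaches from about 0.375 to 0.9 m from the base axis. Payload 3.1 kg.
Tool frame: the origin (TCP) lies midway between the tips of the shut fingers; the grasp point (between the pads) lies 19 mm behind it; x points along the fingers, z is the direction in which the jaws open and shut, and the axes are right-handed (so a half turn about x gives the same grasp; the last joint's range is limited). The gripper opens to 87 mm and grips with 3 to 60 N. Pads are 19 mm wide; open, the fingers measure 117 mm over their backs; the gripper's body (75 mm by 190 mm) begins 51 mm behind the grasp point.
Start: joints at [-1.494, 0.527, 1.433, -0, 1.181, -0.178], TCP at [0.158, -0.605, 0.192] pointing down, gripper open.
Joint ranges: [-3.08, 3.08], [-0.75, 2.2], [0.22, 2.44], [-1.43, 4.57], [0, 2.65], [-2.85, 2.85]. Speed limits (rad/s): [2.79, 2.79, 3.14, 3.14, 3.14, 3.14].

## Interface

Orientations are given as a unit quaternion [x, y, z, w].
In Python, from rig import readout, imaging, robot gives the robot as it stands. The module is installed in compiled form; this text tells all that it offers.
- The arm moves only by the tool play_rows, never from a script. Its argument "rows" is text: rows parted by semicolons, each of 7 numbers parted by spaces: the turn, a rotation vector about the tool's x, y, z in rad, then the shift along the tool's x, y, z in mm, then the closure, from 0 (fully open) to 1 (shut). In form: ax ay az tx ty tz gripper; .... A call has 1 to 8 rows; each row shifts and turns the commanded pose from where the row before left it, along the tool's axes as they then stand; what a row does not reach is not made up. A row lasts 1/12 s, in which the tool goes at most 41.7 mm and 7.16 degrees, less where a joint would pass 70% of its speed; a pose out of reach is approached as far as the arm can. A call with a gripper value outside its range is refused whole. The fingers move at their own pace and stop on an object; "squeeze" is the grip in N (left out, the last holds). Time passes only in rows, so rows that do not move let the fingers close. It gives the time, the measured TCP pose, the force and the opening at its end, in the units of the state.
- readout.get_obs(): the state, without advancing time (a new reading comes with each control period).
- imaging.camera(name): name is "scene" or "top" or "wrist"; returns the picture (420x560x3 uint8, blue, green, red); there is no depth.
- imaging.camera_info(name): a dict with "K" (3x3 intrinsics, pixels), "k1" (the pictures are not rectified: a ray, as slopes to the right and down, at radius r is drawn at 1 + k1 r^2 times it, then the intrinsics apply), "world_to_cam" (4x4, takes a point from world to camera coordinates). Camera axes: x right, y down, z forward; pixel columns grow to the right and rows downward; lengths in m; the calibration is good to about 2 mm. A picture is of the moment at which its call begins: read the wrist's pose just before it. camera_info takes no time and is no camera call; for the wrist camera it gives the pose at the moment of the call.
- robot.hand_in(): hands the job in, once; it reports no verdict.
The state is a dict: "time": time; "q": joint angles; "joint_velocities": joint speeds; "joint_torque": joint torques, N m; "position": TCP position; "tool_rot": TCP orientation; "ft_force": force on the tool from outside, world axes, zero at the start; "moment": the same for the moment, N m; "grip_width": finger opening in m.
Only numpy, scipy, OpenCV 4.12 (cv2) and the standard library are available. Lean on these libraries where they do the work, as an engineer would, in place of code of your own. Each camera call takes 0.05 s, during which the arm holds its last target. There are 200 camera calls.

## Task

Take the clutch pencil out of its block and draw the whale's back: set the lead lightly on the paper beside the snout and run it along the template's curved edge to the top of the tail in one unbroken line, the lead always on the paper and gently against the edge, never pressed hard or the lead snaps, and with no stray marks. Then stand the pencil back in its hole, leaving everything else as it is.

Things in the scene. Friction and masses are not known exactly. Their poses are not given: they have to be found in the camera images.
- pencil: Stubby clutch pencil, 30 g, point down in a block hole; the only stick with a metal nose and a button on top. Origin: middle of the lead's flat end; z up the barrel. Soft slippery lead (friction 0.25), 5.6 mm across, 9 mm bare, snaps above 7 N sideways or 12 N downward; cone nose to 18 mm; round wooden barrel 14 mm across, 18 to 98 mm; button to 105 mm. Block hides its lowest 38 mm: grip it 50 to 75 mm up.
- block: Maple pencil block, fixed to the shelf, 50 (x) x 160 (y) x 48 mm. Origin: centre of its underside. Three upright round holes in a row at y = -50, 0 and 50 mm, 16.5 mm wide, 38 mm deep (their floors 10 mm above the shelf). The pencil and two crayons each stand in one; which one varies.
- paper: Sheaf of white A5 paper, 148 (x) x 210 (y) x 3 mm, on a plywood board (185 x 250 x 9 mm, same centre, parallel) fixed to the shelf. Its upper face, to be drawn on, is level, 12 mm above the shelf. Origin: centre of its underside.
- whale: Flat maple whale, 5 mm thick, fixed on the paper by two dowels that stand 5 mm out of its top at x, y = 18, 40 and 18, -40 mm. Origin: on its underside (level with the paper's face), at the straight belly. +y to the snout (at 92 mm), -y to the tail (-98 mm), +x over the back to the free paper. Back: bulge of radius 52 about (18, 40), hollow of radius 45 about (77.7, -36.4), tail of radius 20 about (27.9, -78.2).
- edge0 (a point): point on the whale's edge at paper level, whale x, y = 35.8, 88.9 mm, on the snout, where the line starts; edge0 to edge9 follow each other along the back, 23 mm apart
- edge1 (a point): point on the whale's edge at paper level, whale x, y = 55, 76.5 mm
- edge2 (a point): point on the whale's edge at paper level, whale x, y = 67.1, 57.1 mm
- edge3 (a point): point on the whale's edge at paper level, whale x, y = 69.7, 34.4 mm
- edge4 (a point): point on the whale's edge at paper level, whale x, y = 62.3, 12.8 mm
- edge5 (a point): point on the whale's edge at paper level, whale x, y = 46.6, -3.9 mm
- edge6 (a point): point on the whale's edge at paper level, whale x, y = 34.7, -23.3 mm
- edge7 (a point): point on the whale's edge at paper level, whale x, y = 33.8, -46.1 mm
- edge8 (a point): point on the whale's edge at paper level, whale x, y = 44.1, -66.5 mm
- edge9 (a point): point on the whale's edge at paper level, whale x, y = 45.2, -88.2 mm, just past the top of the round tail, where the line ends
- owl: Bystander: ceramic owl figurine, 114 mm tall, 70 mm wide. Origin: centre of its underside.
- cups: Bystander: set of three nesting aluminium cups, one in the other, 76 mm across, 97 mm tall. Origin: centre of its underside.
- puzzle: Bystander: maple ball puzzle, 90 mm across, on a small foot, standing on the steel-framed turntable (195 mm across). Origin: centre of its underside.
- bin: Bystander: open translucent plastic bin of building bricks, 220 x 150 x 100 mm. Origin: centre of its underside.
- arch: Bystander: wooden half-round arch block, 117 mm long, 34 mm deep, 59 mm tall. Origin: centre of its underside.
- sharpener: Bystander: small brass pencil sharpener, 26 x 14 x 13 mm, lying on the right margin of the plywood board, beside the paper. Origin: centre of its underside.
- crayon0: Bystander: thick wax crayon, 13.6 mm across, 62 mm long, standing in a hole of the pencil block. Origin: centre of its underside.
- crayon1: Bystander: thick wax crayon, 13.6 mm across, 72 mm long, standing in a hole of the pencil block. Origin: centre of its underside.

How it is judged:
By the outcome, as a careful person would: the job done as asked, in the order asked, and still so for the second after the job is handed in, with the robot touching nothing.
It also fails if it takes over 72 s, if anything falls off the work surface, if the arm or the gripper's body presses on something with over 40 N, if the wrist force passes 120 N, or if a joint passes its speed limit or range.

## Working session

There is one attempt and no reset: what is moved stays moved. The work goes in short steps, Python scripts to look and compute and a tool call to move; the robot and the scene stay as the last step left them, time stands still between calls to the robot, and variables do not carry over. Pictures are saved under pics/ and viewed, about 8 in all and at most 12, crops included, and the job is handed in when it is done.

Besides the shell and the picture viewer there is one more tool, called after "Emit:" by a JSON object that holds its "fn" and its "kwargs". play_rows: Moves the arm, as the interface text tells. Its arguments: {"type":"object","properties":{"rows":{"type":"string"},"squeeze":{"type":"number"}},"required":["rows"]}

```bash
mkdir -p pics
python3 - <<'E'
from rig import readout, imaging, robot
import cv2,numpy as np
o=readout.get_obs()
for k,v in o.items(): print(k,np.round(v,4))
for n in("scene","top"):
    im=imaging.camera(n); cv2.imwrite(f"pics/{n}0.png",im)
for n in("scene","top","wrist"):
    i=imaging.camera_info(n); print(n,i["K"],i["k1"],np.round(i["world_to_cam"],4))
E
```

```text
time 0.0
q [-1.4935  0.5285  1.4339 -0.      1.1814 -0.1785]
joint_velocities [-0.0005  0.0009 -0.0002  0.0009 -0.0014 -0.0017]
joint_torque [ 9.00000e-04 -4.40039e+01 -1.76590e+01  6.33000e-02  5.80000e-02
 -2.00000e-04]
position [ 0.1581 -0.6039  0.1915]
tool_rot [ 0.4327  0.5602 -0.4316  0.5592]
ft_force [0.5701 1.4533 0.8736]
moment [-0.0129  0.0413 -0.0077]
grip_width 0.0865
scene [[512.33204892   0.         270.4673183 ]
 [  0.         512.33204892 220.28178448]
 [  0.           0.           1.        ]] 0.007550127740438156 [[-0.2508  0.9679  0.0153  0.1801]
 [ 0.6672  0.1843 -0.7217 -0.3514]
 [-0.7014 -0.1708 -0.692   1.8355]
 [ 0.      0.      0.      1.    ]]
top [[406.73167789   0.         270.82515407]
 [  0.         406.73167789 205.80346016]
 [  0.           0.           1.        ]] 0.0385986101834861 [[ 0.0232 -0.9994  0.0257 -0.0585]
 [-0.9977 -0.0248 -0.0632  0.6011]
 [ 0.0638 -0.0241 -0.9977  1.3109]
 [ 0.      0.      0.      1.    ]]
wrist [[293.20095866   0.         282.16954281]
 [  0.         293.20095866 213.52263678]
 [  0.           0.           1.        ]] -0.06350317630636479 [[ 0.253  -0.9675 -0.0025 -0.6237]
 [-0.9248 -0.2426  0.2931 -0.0372]
 [-0.2841 -0.0718 -0.9561  0.393 ]
 [ 0.      0.      0.      1.    ]]
```

View pics/top0.png

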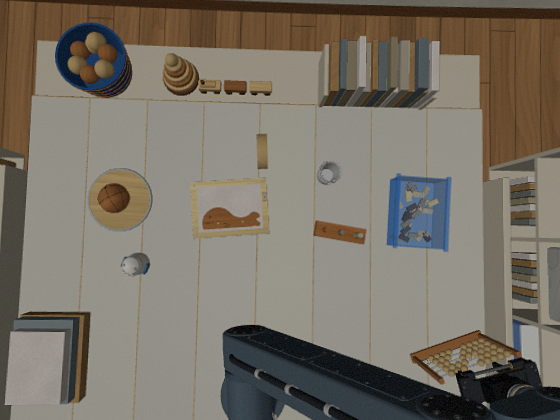

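View pics/scene0.png

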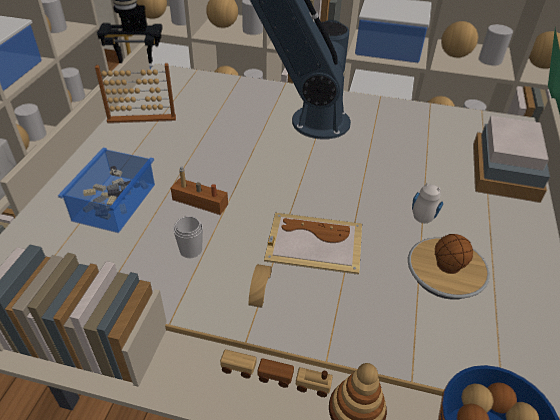

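Top view shows the paper and whale at about (230,210), with the snout left, and the block at (340,232). The scene view shows the tall stick, probably the pencil, at the block's -y end (184,172). I'll zoom in on both.

```bash
cat > h.py <<'E'
from rig import readout, imaging, robot
import cv2,numpy as np
from scipy.spatial.transform import Rotation as R
def ray(info,uv):
    K=np.array(info["K"]);M=np.array(info["world_to_cam"])
    p=np.array([(uv[0]-K[0,2])/K[0,0],(uv[1]-K[1,2])/K[1,1]]);s=p.copy()
    for _ in range(20): s=p/(1+info["k1"]*(s@s))
    d=M[:3,:3].T@np.r_[s,1]; return -M[:3,:3].T@M[:3,3],d
def onz(info,uv,z):
    c,d=ray(info,uv); return c+d*(z-c[2])/d[2]
def proj(info,P):
    M=np.array(info["world_to_cam"]);c=M[:3,:3]@np.array(P)+M[:3,3];s=c[:2]/c[2]
    s=s*(1+info["k1"]*(s@s));K=info["K"];return np.array([K[0,0]*s[0]+K[0,2],K[1,1]*s[1]+K[1,2]])
E
python3 - <<'E'
from h import *
t=cv2.imread("pics/top0.png");s=cv2.imread("pics/scene0.png")
a=cv2.resize(t[170:250,180:380],None,fx=4,fy=4,interpolation=cv2.INTER_CUBIC)
b=cv2.resize(s[155:215,160:240],None,fx=4.5,fy=4.5,interpolation=cv2.INTER_CUBIC)
c=np.zeros((600,800,3),np.uint8);c[:320]=a;c[325:325+b.shape[0],:b.shape[1]]=b
cv2.imwrite("pics/c1.png",c)
E
```

```text
(no output)
```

View pics/c1.png

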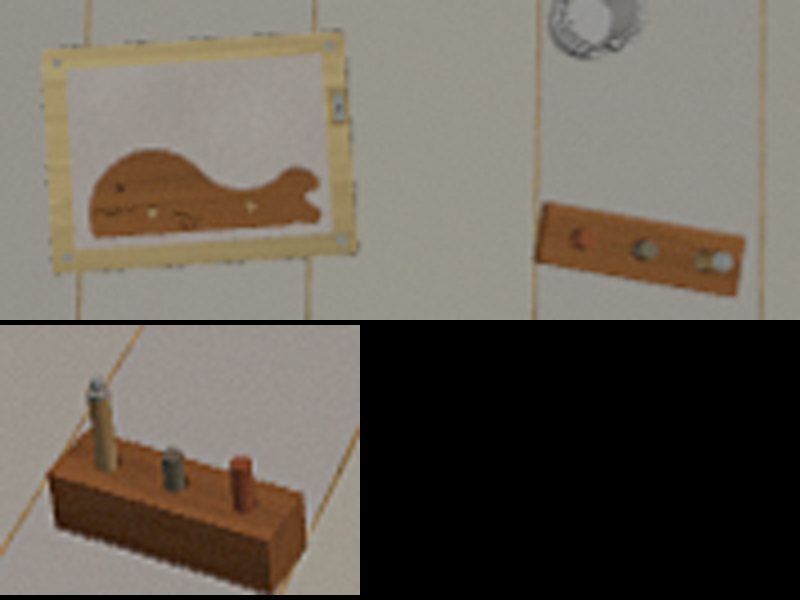

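The crop shows the pencil with its metal button in the block's −y hole, button at top-image pixel (360.2,235). The whale's dowels are at crop (152,212) and (251,207).

Run:
```python
from h import *
i=imaging.camera_info("top"); f=lambda u,z:np.round(onz(i,(u[0]/4+180-.4,u[1]/4+170-.4),z)*1000,1)
print("button",f((721,260),.115))
C=[f(u,.048) for u in[(545,203),(746,237),(737,296),(538,262)]];print("block",C,np.mean(C,0))
y=(C[0]+C[3])/2-(C[1]+C[2])/2;print("yaw",np.degrees(np.arctan2(-y[0],y[1])))
C=[f(u,.009) for u in[(42,50),(344,31),(357,252),(57,272)]];print("board",C,np.mean(C,0))
y=(C[0]+C[3])/2-(C[1]+C[2])/2;print("yaw",np.degrees(np.arctan2(-y[0],y[1])))
a,b=f((152,212),.022),f((251,207),.022);y=a-b;print("dowels",a,b,np.degrees(np.arctan2(-y[0],y[1])))
o=readout.get_obs();print(R.from_quat(o["tool_rot"]).as_matrix().round(3))
w=imaging.camera_info("wrist");M=np.array(w["world_to_cam"]);T=np.eye(4);T[:3,:3]=R.from_quat(o["tool_rot"]).as_matrix();T[:3,3]=o["position"]
print((np.linalg.inv(T)@np.linalg.inv(M)).round(4))
```

```text
button [ 515.4 -313.9  115. ]
block [array([ 557.4, -188.6,   48. ]), array([ 534.2, -350.2,   48. ]), array([ 487. , -343.3,   48. ]), array([ 510.2, -183.7,   48. ])] [ 522.2  -266.45   48.  ]
yaw -8.219985845980952
board [array([674.5, 223. ,   9. ]), array([696.9, -24.8,   9. ]), array([514.7, -39.8,   9. ]), array([492.9, 204.3,   9. ])] [594.75   90.675   9.   ]
yaw 5.134560926511928
dowels [543.3 127.5  22. ] [549.2  47.5  22. ] 4.217927608585424
[[-0.     0.967  0.253]
 [ 0.002  0.253 -0.967]
 [-1.     0.    -0.002]]
[[ 5.000e-04 -2.934e-01  9.560e-01 -1.935e-01]
 [-1.000e-04 -9.560e-01 -2.934e-01  7.950e-02]
 [ 1.000e+00  1.000e-04 -5.000e-04  0.000e+00]
 [ 0.000e+00  0.000e+00  0.000e+00  1.000e+00]]
```

Emit:
{"fn": "play_rows", "kwargs": {"rows": "0 0 0 -27 0 0 0;0 0 0 -27 0 0 0;0 0 0 -16 15 -8 0;0 0 0 0 26 -12 0;0 0 0 0 26 -12 0;0 0 0 0 26 -12 0;0 0 0 0 26 -12 0;0 0 0 0 26 -12 0"}}

```text
time: 0.77
position: [0.2819, -0.5008, 0.262]
tool_rot: [0.432, 0.56, -0.432, 0.559]
ft_force: [0.5, -0.6, 0.3]
grip_width: 0.0874
```

Emit:
{"fn": "play_rows", "kwargs": {"rows": "0 0 0 0 26 -12 0;0 0 0 0 26 -12 0;0 0 0 0 26 -12 0;0 0 0 0 26 -12 0;0 0 0 0 26 -12 0;0 0 0 0 26 -12 0;0 0 0 0 26 -12 0;0 0 0 0 26 -12 0"}}

```text
time: 1.43
position: [0.4589, -0.3553, 0.262]
tool_rot: [0.432, 0.56, -0.432, 0.559]
ft_force: [-0.7, 0.8, -0.6]
grip_width: 0.0871
```

Emit:
{"fn": "play_rows", "kwargs": {"rows": "-0.117 0 0 0 0 0 0;-0.117 0 0 0 0 0 0;-0.117 0 0 0 0 0 0;-0.117 0 0 0 0 0 0;-0.117 0 0 0 0 0 0;-0.117 0 0 0 0 0 0;-0.117 0 0 0 0 0 0;-0.117 0 0 0 0 0 0"}}

```text
time: 2.1
position: [0.4579, -0.3563, 0.2619]
tool_rot: [0.131, 0.695, -0.131, 0.694]
ft_force: [-0.2, 0.6, -0.1]
grip_width: 0.0868
```

Emit:
{"fn": "play_rows", "kwargs": {"rows": "-0.117 0 0 0 0 0 0;-0.117 0 0 0 0 0 0;0 0 0 0 0 0 0"}}

```text
time: 2.35
position: [0.4579, -0.3563, 0.2619]
tool_rot: [0.051, 0.706, -0.05, 0.705]
ft_force: [-0.0, -0.6, -0.2]
grip_width: 0.0871
```

Run:
```python
from h import *
im=imaging.camera("wrist");i=imaging.camera_info("wrist");o=readout.get_obs()
cv2.imwrite("pics/w1.png",im);np.save("w1.npy",i,allow_pickle=True)
print(o["time"],o["position"],o["q"],o["ft_force"]);print(R.from_quat(o["tool_rot"]).as_matrix().round(3))
```

```text
2.4 [ 0.45793344 -0.35636757  0.26199226] [-8.53798111e-01  3.94491751e-01  1.46088602e+00  1.18347958e-05
  1.28728718e+00 -7.06374420e-01] [-0.85748508  0.71420052 -0.68637863]
[[-0.001  0.147  0.989]
 [ 0.001  0.989 -0.147]
 [-1.     0.001 -0.001]]
```

View pics/w1.png

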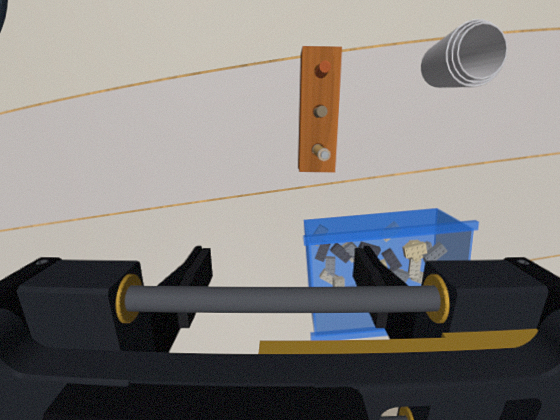

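The wrist image shows the block upright at (320,110). The pencil's button is at (323,152) in the nearest hole, with the grey crayon at (321,111) and the red one at (324,68).

Run:
```python
from h import *
i=np.load("w1.npy",allow_pickle=True).item()
im=cv2.imread("pics/w1.png");cv2.imwrite("pics/w1c.png",cv2.resize(im[35:180,285:355],None,fx=4,fy=4,interpolation=cv2.INTER_CUBIC))
print(onz(i,(323,152),.115))
C=[onz(i,u,.048) for u in[(303,47),(341,46),(335,171),(299,170)]];print(np.round(C,4),np.mean(C,0))
```

```text
[ 0.51013417 -0.31373906  0.115     ]
[[ 0.5083 -0.1866  0.048 ]
 [ 0.556  -0.192   0.048 ]
 [ 0.532  -0.3494  0.048 ]
 [ 0.4825 -0.3408  0.048 ]] [ 0.51969504 -0.2671891   0.048     ]
```

View pics/w1c.png

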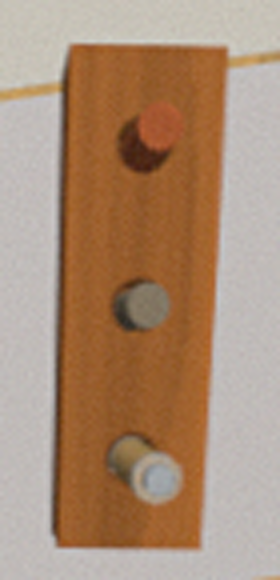

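Run:
```python
from h import *
i=np.load("w1.npy",allow_pickle=True).item()
f=lambda u,z:onz(i,(u[0]/4+285-.4,u[1]/4+35-.4),z).round(4)
print("button",f((161,477),.115)," grey",f((148,304),.072),f((148,304),.082),"red",f((160,126),.072),f((160,126),.082))
C=[f(u,.048) for u in[(72,45),(227,47),(200,547),(57,545)]];print(np.round(C,4),np.mean(C,0))
y=(C[0]+C[1])/2-(C[3]+C[2])/2;y/=np.linalg.norm(y);print(y,np.mean(C,0)-.05*y)
t=np.mean(C,0)-.05*y
print("proj hole rim:",[(proj(i,t+np.r_[8.25*np.cos(a)/1e3,8.25*np.sin(a)/1e3,0])-[285,35])*4 for a in(0,1.57,3.14,4.71)])
```

```text
button [ 0.512  -0.3161  0.115 ]  grey [ 0.5193 -0.2674  0.072 ] [ 0.518  -0.2676  0.082 ] red [ 0.5289 -0.2166  0.072 ] [ 0.5273 -0.2182  0.082 ]
[[ 0.5079 -0.1851  0.048 ]
 [ 0.5564 -0.1925  0.048 ]
 [ 0.5314 -0.3498  0.048 ]
 [ 0.4821 -0.3419  0.048 ]] [ 0.51945  -0.267325  0.048   ]
[0.15965732 0.9871725  0.        ] [ 0.51146713 -0.31668362  0.048     ]
proj hole rim: [array([154.73308838, 454.77464745]), array([128.01032819, 433.93920801]), array([106.84888256, 461.76041444]), array([133.4842849 , 482.38104722])]
```

Emit:
{"fn": "play_rows", "kwargs": {"rows": "0 0 0 0 16 16 0;0 0 0 0 16 16 0;0 0 0 10 15.6 15.4 0;0 0 0 30 0 0 0;0 0 0 30 0 0 0;0 0 0 30 0 0 0;0 0 0 30 0 0 0;0 0 0 30 0 0 0"}}

```text
time: 3.07
position: [0.512, -0.3162, 0.1011]
tool_rot: [0.052, 0.705, -0.052, 0.705]
ft_force: [-0.1, -0.1, -0.8]
grip_width: 0.087
```

Emit:
{"fn": "play_rows", "kwargs": {"rows": "0 0 0 25 0 0 0.4;0 0 0 20 0 0 0.6;0 0 0 0 0 0 0.7;0 0 0 0 0 0 0.7"}}

```text
time: 3.4
position: [0.5113, -0.3158, 0.0564]
tool_rot: [0.053, 0.706, -0.051, 0.704]
ft_force: [-0.5, -0.5, 0.4]
grip_width: 0.068
```

Run:
```python
from h import *
im=imaging.camera("wrist");i=imaging.camera_info("wrist");o=readout.get_obs()
cv2.imwrite("pics/w2.png",im);np.save("w2.npy",i,allow_pickle=True)
print(o["time"],o["position"],o["q"],o["ft_force"],o["grip_width"]);print(R.from_quat(o["tool_rot"]).as_matrix().round(3))
c=np.array(o["position"])
for z in(.115,.108,.076): print(z,proj(i,[c[0],c[1],z]))
```

```text
3.45 [ 0.51227787 -0.31668897  0.05777802] [-7.39086436e-01  6.73798903e-01  1.60031474e+00  6.72268357e-05
  8.67184830e-01 -5.92575105e-01] [ 0.06475164 -0.54026809  0.70004053] 0.06371552613376082
[[ 0.     0.146  0.989]
 [-0.     0.989 -0.146]
 [-1.    -0.     0.   ]]
0.115 [284.55875599 283.58531379]
0.108 [284.45840334 276.97280743]
0.076 [284.08689447 252.5433636 ]
```

View pics/w2.png

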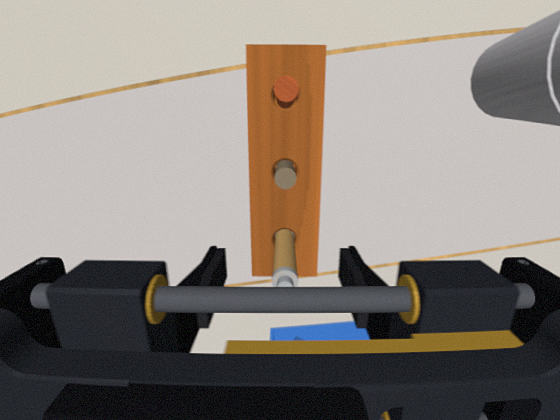

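The pencil stands centred between the fingers, its collar at (285,277), just as the projection predicts. Now I'll grip it.

Emit:
{"fn": "play_rows", "kwargs": {"rows": "0 0 0 0 0 0 0.8;0 0 0 0 0 0 0.8;0 0 0 0 0 0 0.8;0 0 0 0 0 0 0.8;0 0 0 0 0 0 0.8;0 0 0 0 0 0 1;0 0 0 0 0 0 1;0 0 0 0 0 0 1", "squeeze": 12}}

```text
time: 4.12
position: [0.512, -0.3164, 0.0575]
tool_rot: [0.051, 0.705, -0.051, 0.705]
ft_force: [-0.8, 0.2, 0.7]
grip_width: 0.0136
```

```bash
cat >> h.py <<'E'
def avg(n,cam="top"):
    A=[]
    for _ in range(n): im=imaging.camera(cam);o=readout.get_obs();A.append(np.r_[o["position"],o["ft_force"],o["moment"],o["grip_width"]])
    A=np.array(A);return im,o,A.mean(0),A.std(0)
E
python3 - <<'E'
from h import *
im,o,m,s=avg(8,"wrist");print(o["time"],m.round(5),s.round(5));print(R.from_quat(o["tool_rot"]).as_matrix().round(4)); cv2.imwrite("pics/w3.png",im)
E
```

```text
4.5167 [ 0.51205 -0.31647  0.05752  0.21333  0.01995  0.784   -0.00682 -0.09581
  0.00097  0.01346] [1.0000e-05 1.0000e-05 1.0000e-05 5.5066e-01 3.2205e-01 3.0951e-01
 1.8780e-02 3.9270e-02 2.6830e-02 1.4000e-04]
[[ 2.000e-04  1.445e-01  9.895e-01]
 [-1.000e-04  9.895e-01 -1.445e-01]
 [-1.000e+00 -1.000e-04  2.000e-04]]
```

Emit:
{"fn": "play_rows", "kwargs": {"rows": "0 0 0 -5 0 0 1;0 0 0 -12 0 0 1;0 0 0 -20 0 0 1;0 0 0 -20 0 0 1;0 0 0 -20 0 0 1;0 0 0 -20 0 0 1;0 0 0 -13 0 0 1;0 0 0 0 10 0 1"}}

```text
time: 5.18
position: [0.5155, -0.3096, 0.1718]
tool_rot: [0.05, 0.703, -0.054, 0.708]
ft_force: [1.2, 0.2, 0.5]
grip_width: 0.014
```

Emit:
{"fn": "play_rows", "kwargs": {"rows": "0 0 0 0 25 -1.5 1;0 0 0 0 36 -2 1;0 0 0 0 36 -2 1;0 0 0 0 36 -2 1;0 0 0 0 36 -2 1;0 0 0 0 36 -2 1;0 0 0 0 36 -2 1;0 0 0 0 36 0 1"}}

```text
time: 5.85
position: [0.5385, -0.0278, 0.167]
tool_rot: [0.051, 0.706, -0.051, 0.704]
ft_force: [-0.2, -0.0, -0.7]
grip_width: 0.0135
```

Emit:
{"fn": "play_rows", "kwargs": {"rows": "0 0 0 0 0 0 1;0 0 0 0 0 0 1;0 0 0 0 0 0 1"}}

```text
time: 6.1
position: [0.5396, -0.03, 0.1672]
tool_rot: [0.051, 0.706, -0.051, 0.705]
ft_force: [-0.1, -0.6, 0.4]
grip_width: 0.0134
```

Run:
```python
from h import *
im,o,m,s=avg(4,"wrist");i=imaging.camera_info("wrist");print(o["time"],m.round(5));print(R.from_quat(o["tool_rot"]).as_matrix().round(4))
cv2.imwrite("pics/w4.png",im);np.save("w4.npy",i,allow_pickle=True)
```

```text
6.3 [ 0.53986 -0.03135  0.16729 -0.22299 -0.09187 -0.0729  -0.02718 -0.08708
 -0.01104  0.01347]
[[-2.000e-04  1.465e-01  9.892e-01]
 [-1.000e-04  9.892e-01 -1.465e-01]
 [-1.000e+00 -1.000e-04 -2.000e-04]]
```

View pics/w4.png

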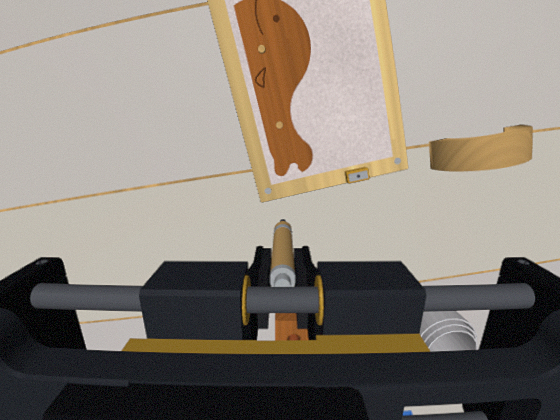

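The wrist view shows the pencil held upright, nose at (283,222). The whale's dowels are at (262,48) and (279,125), and the back edge runs from the tail at (305,165) up to the top of the frame. The snout is slightly cut off. I'll fit the whale's pose to its outline.

```bash
cat > fit.py <<'E'
from h import *
from scipy.optimize import least_squares
A=[((18,40),52,1,(-52,70)),((77.7,-36.4),45,-1,(40,-52)),((27.9,-78.2),20,1,(-32,40))]
def sd(q):  # signed distance outwards to the back; nan where not on it
    out=np.full(len(q),np.nan)
    for c,r,s,_ in A:
        d=q-np.array(c);a=np.degrees(np.arctan2(s*d[:,1],s*d[:,0]));rr=np.linalg.norm(d,axis=1)
        lo,hi=(-52,70) if r==52 else ((-52,40) if r==45 else (-30,40))
        k=(a>lo+3)&(a<hi-3)&(abs(rr-r)<8); out[k]=s*(rr[k]-r)
    return out
def fit(im,info,p0,ztop=.017,box=None):
    g=cv2.resize(im,None,fx=4,fy=4,interpolation=cv2.INTER_CUBIC).astype(float)
    v=g[...,0]/(g.sum(2)+1)           # blue share: low on brown
    m=(v<.26).astype(np.uint8)
    m=cv2.morphologyEx(m,cv2.MORPH_OPEN,np.ones((9,9)))
    cs,_=cv2.findContours(m,cv2.RETR_LIST,cv2.CHAIN_APPROX_NONE)
    P=np.vstack([c[:,0,:] for c in cs if len(c)>150])
    uv=(P+.5)/4-.5
    W=np.array([onz(info,u,ztop)[:2]*1000 for u in uv])
    def loc(p,W=W): 
        c,s=np.cos(p[2]),np.sin(p[2]);d=W-p[:2];return np.c_[c*d[:,0]+s*d[:,1],-s*d[:,0]+c*d[:,1]]
    p=np.array(p0,float)
    for _ in range(4):
        k=~np.isnan(sd(loc(p)));
        f=lambda p:np.nan_to_num(sd(loc(p,W[k])),nan=3.)
        r=least_squares(f,p,loss="soft_l1",f_scale=.4,x_scale=[1,1,.01]);p=r.x
    res=f(p);return p,k.sum(),np.median(abs(res)),W[k],v
E
python3 - <<'E'
from fit import *
i=np.load("w4.npy",allow_pickle=True).item();im=cv2.imread("pics/w4.png")
for (u,v) in[(262,20),(290,30),(330,60),(350,120),(220,30),(375,60)]: b=im[v-2:v+3,u-2:u+3].mean((0,1));print(u,v,b.round(),round(b[0]/b.sum(),3))
p,n,e,_,_=fit(im,i,(528.3,86,.084));print(p,np.degrees(p[2]),n,e)
d=[onz(i,u,.022)*1000 for u in((261.5,48),(278.8,125))];print(np.round(d,1))
c,s=np.cos(p[2]),np.sin(p[2]);print([(p[0]+c*18-s*y,p[1]+s*18+c*y) for y in(40,-40)])
print("pencil tip/nose/collar predicted",[proj(i,[.53986,-.03135,.1198+h]).round(1) for h in(0,.018,.098,.105)])
E
```

```text
262 20 [ 44.  92. 151.] 0.152
290 30 [ 42.  90. 147.] 0.151
330 60 [185. 188. 199.] 0.324
350 120 [199. 202. 213.] 0.324
220 30 [113. 170. 199.] 0.235
375 60 [195. 196. 208.] 0.325
[5.25023243e+02 8.64930684e+01 8.36612036e-02] 4.793433873848318 685 0.0994159336535887
[[540.4 128.2  22. ]
 [546.6  47.7  22. ]]
[(np.float64(539.6177412032085), np.float64(127.85731170564462)), (np.float64(546.3028327378319), np.float64(48.13711632722304))]
pencil tip/nose/collar predicted [array([283.5, 220.3]), array([283.6, 227.4]), array([284.2, 276.7]), array([284.3, 283.3])]
```

Emit:
{"fn": "play_rows", "kwargs": {"rows": "0 0 0 0 24 -2.7 1;0 0 0 0 36 -2.7 1;0 0 0 0 36 -2.7 1;0 0 0 0 36 -2.7 1;0 0 0 0 36 -2.7 1;0 0 0 0 24 -2.7 1;0.119 0 0 0 26 0 1;0 0 0 0 0 0 1"}}

```text
time: 6.97
position: [0.5564, 0.1909, 0.1675]
tool_rot: [0.095, 0.7, -0.093, 0.701]
ft_force: [-0.8, 0.5, -0.3]
grip_width: 0.0135
```

Run:
```python
from h import *
im,o,m,s=avg(10,"top");print(o["time"],m.round(5));Rm=R.from_quat(o["tool_rot"]).as_matrix();print(Rm.round(4))
p0=np.array([539.86,-31.35]);y0,z0=np.array([.1465,.9892]),np.array([.9892,-.1465])
p=p0+192*y0-16.2*z0;print("pre",p+26*y0,"post",p+26*Rm[:2,1],np.degrees(np.arctan2(Rm[1,1],Rm[0,1])))
```

```text
7.4667 [ 0.55564  0.18663  0.16736  0.07924  0.09065 -0.28233 -0.02912 -0.08406
 -0.00267  0.01356]
[[-0.000e+00  2.620e-01  9.651e-01]
 [-1.000e-04  9.651e-01 -2.620e-01]
 [-1.000e+00 -1.000e-04 -0.000e+00]]
pre [555.77196 186.6689 ] post [558.77563314 186.04128188] 74.80969465726841
```

Emit:
{"fn": "play_rows", "kwargs": {"rows": "0 0 0 25 0 0 1;0 0 0 30 0 0 1;0 0 0 25 0 0 1;0 0 0 15 0 0 1;0 0 0 7 0 0 1;0 0 0 2 0 0 1;0 0 0 0 0 0 1;0 0 0 0 0 0 1"}}

```text
time: 8.13
position: [0.5566, 0.1876, 0.0645]
tool_rot: [0.093, 0.7, -0.093, 0.702]
ft_force: [0.0, -0.1, -0.3]
grip_width: 0.0135
```

Run:
```python
from fit import *
im,o,m,s=avg(6,"wrist");i=imaging.camera_info("wrist");print(o["time"],m.round(5));np.save("w5.npy",i,allow_pickle=True)
cv2.imwrite("pics/w5.png",im)
c=im[185:305,200:360];v=cv2.resize(c,None,fx=5,fy=5,interpolation=cv2.INTER_CUBIC)
v=np.clip(v.astype(float)*1.6,0,255).astype(np.uint8)
cv2.imwrite("pics/w5c.png",v)
def W(q,z):
    a=np.radians(4.793);return [(525.02+np.cos(a)*q[0]-np.sin(a)*q[1])/1e3,(86.49+np.sin(a)*q[0]+np.cos(a)*q[1])/1e3,z]
for a in(50,60,70,80):
    q=(18+52*np.cos(np.radians(a)),40+52*np.sin(np.radians(a)));print(a,[((proj(i,W(q,z))-[200,185]+.4)*5).round(0) for z in(.017,.012)])
print("tip",[((proj(i,[m[0],m[1],m[2]-.0475+h])-[200,185]+.4)*5).round() for h in(0,.009,.018,.098)])
```

```text
8.4333 [ 0.5564   0.18772  0.06458  0.23596 -0.0011  -0.01046 -0.03825 -0.10368
 -0.00689  0.01368]
50 [array([520., 252.]), array([518., 241.])]
60 [array([470., 239.]), array([469., 229.])]
70 [array([419., 235.]), array([419., 225.])]
80 [array([367., 239.]), array([368., 229.])]
tip [array([422., 180.]), array([422., 197.]), array([423., 215.]), array([428., 462.])]
```

View pics/w5c.png

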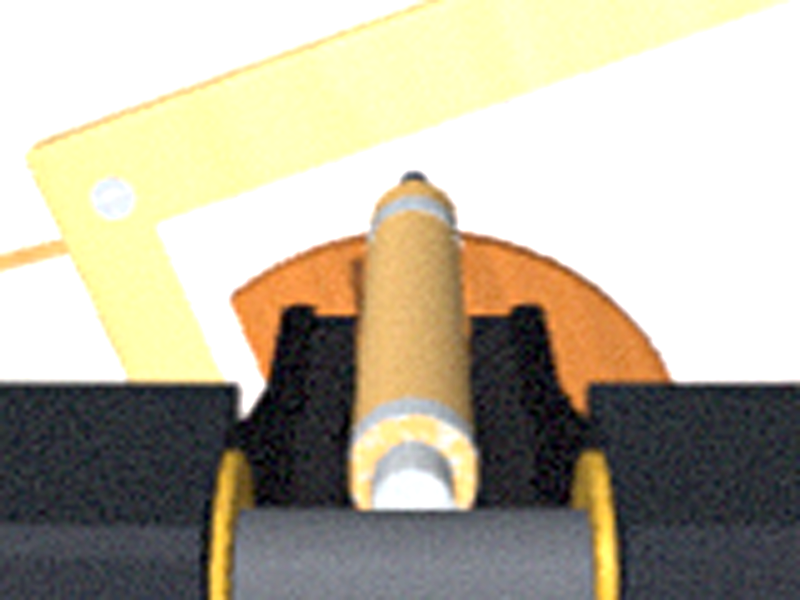

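The crop shows the lead hovering at (412,178), just outside the whale's edge, which is around row 235 on either side of the barrel. That is roughly as predicted. Next I'll lower the tip to about 2 mm above the paper and feel for the edge.

Emit:
{"fn": "play_rows", "kwargs": {"rows": "0 0 0 1.5 0 0 1;0 0 0 1.5 0 0 1;0 0 0 0 -1.5 0 1;0 0 0 0 -1.5 0 1;0 0 0 0 -1 0 1;0 0 0 0 0 0 1;0 0 0 0 0 0 1"}}

```text
time: 9.02
position: [0.5545, 0.1836, 0.0604]
tool_rot: [0.093, 0.701, -0.093, 0.701]
ft_force: [-0.4, -0.1, -1.1]
grip_width: 0.0131
```

```bash
cat >> h.py <<'E'
def st(n=8,cam="top",p=(525.02,86.49,.08366)):
    im,o,m,s=avg(n,cam);a=p[2];P=m[:2]*1000;Rm=R.from_quat(o["tool_rot"]).as_matrix();y,z=Rm[:,1],Rm[:,2]
    d=P-np.array(p[:2]);q=np.array([np.cos(a)*d[0]+np.sin(a)*d[1],-np.sin(a)*d[0]+np.cos(a)*d[1]])
    print("t",round(o["time"],2),"pos",(m[:3]*1000).round(2),"yaw",np.degrees(np.arctan2(y[1],y[0])).round(2),"down",Rm[:2,0].round(4),"whale q",q.round(2),"Fworld",m[3:6].round(2),"Fy,Fz tool",(m[3:6]@y).round(2),(m[3:6]@z).round(2),"M tool",(Rm.T@m[6:9]).round(3),"w",m[9].round(4))
    return im,o,m,q
E
python3 -c "
from h import *
st(12)"
```

```text
t 9.62 pos [554.52 183.75  60.47] yaw 74.88 down [ 0.0001 -0.    ] whale q [37.53 94.45] Fworld [-0.08 -0.24 -0.28] Fy,Fz tool -0.25 -0.02 M tool [-0.003 -0.069 -0.006] w 0.0136
```

Emit:
{"fn": "play_rows", "kwargs": {"rows": "0 0 0 0 -0.5 0 1;0 0 0 0 -0.5 0 1;0 0 0 0 -0.3 0 1;0 0 0 0 0 0 1;0 0 0 0 0 0 1"}}

```text
time: 10.03
position: [0.5542, 0.1824, 0.0604]
tool_rot: [0.093, 0.701, -0.093, 0.701]
ft_force: [0.1, 0.1, -0.8]
grip_width: 0.0134
```

```bash
python3 -c "
from h import *
st(6)"
```

```text
t 10.33 pos [554.15 182.48  60.45] yaw 74.87 down [-0.  0.] whale q [37.05 93.22] Fworld [-0.32  0.22 -0.61] Fy,Fz tool 0.13 -0.37 M tool [ 0.009 -0.094 -0.004] w 0.0136
```

Emit:
{"fn": "play_rows", "kwargs": {"rows": "0 0 0 0 -0.3 0 1;0 0 0 0 -0.3 0 1;0 0 0 0 0 0 1;0 0 0 0 0 0 1"}}

```text
time: 10.67
position: [0.554, 0.1819, 0.0604]
tool_rot: [0.093, 0.701, -0.093, 0.701]
ft_force: [-0.0, -0.1, 0.2]
grip_width: 0.0134
```

```bash
python3 -c "
from h import *
st(6)"
```

```text
t 10.97 pos [554.02 181.9   60.46] yaw 74.87 down [0. 0.] whale q [36.87 92.65] Fworld [ 0.1   0.15 -0.38] Fy,Fz tool 0.17 0.05 M tool [-0.002 -0.084 -0.025] w 0.0135
```

Emit:
{"fn": "play_rows", "kwargs": {"rows": "0 0 0 0 -0.3 0 1;0 0 0 0 -0.3 0 1;0 0 0 0 0 0 1;0 0 0 0 0 0 1"}}

```text
time: 11.3
position: [0.5538, 0.1813, 0.0605]
tool_rot: [0.093, 0.701, -0.093, 0.701]
ft_force: [0.3, 0.2, -0.4]
grip_width: 0.013
```

```bash
python3 -c "
from h import *
st(6)"
```

```text
t 11.6 pos [553.83 181.32  60.45] yaw 74.88 down [-0.0001 -0.    ] whale q [36.63 92.09] Fworld [-0.26  0.28 -0.38] Fy,Fz tool 0.2 -0.33 M tool [-0.009 -0.096  0.014] w 0.0134
```

Emit:
{"fn": "play_rows", "kwargs": {"rows": "0 0 0 0 -0.3 0 1;0 0 0 0 -0.2 0 1;0 0 0 0 0 0 1;0 0 0 0 0 0 1"}}

```text
time: 11.93
position: [0.5537, 0.1809, 0.0605]
tool_rot: [0.093, 0.701, -0.093, 0.701]
ft_force: [0.5, -0.9, -0.9]
grip_width: 0.0132
```

```bash
python3 -c "
from h import *
st(6)"
```

```text
t 12.23 pos [553.72 180.86  60.46] yaw 74.88 down [0.0001 0.    ] whale q [36.49 91.65] Fworld [ 0.3   0.16 -0.38] Fy,Fz tool 0.24 0.25 M tool [-0.023 -0.09   0.067] w 0.0135
```

Emit:
{"fn": "play_rows", "kwargs": {"rows": "0 0 0 0 -0.2 0 1;0 0 0 0 -0.2 0 1;0 0 0 0 0 0 1;0 0 0 0 0 0 1"}}

```text
time: 12.57
position: [0.5536, 0.1805, 0.0605]
tool_rot: [0.093, 0.701, -0.093, 0.701]
ft_force: [-0.8, 0.6, -0.2]
grip_width: 0.0133
```

```bash
python3 -c "
from h import *
st(8)"
```

```text
t 12.97 pos [553.63 180.47  60.47] yaw 74.88 down [0.0001 0.    ] whale q [36.37 91.26] Fworld [-0.13  0.67 -0.22] Fy,Fz tool 0.61 -0.3 M tool [ 0.011 -0.057  0.116] w 0.0135
```

Contact with the edge is soft, about 0.6 N and roughly 1.3 N/mm. Now I'll lower the lead to the paper.

Emit:
{"fn": "play_rows", "kwargs": {"rows": "0 0 0 0.4 0 0 1;0 0 0 0.3 0 0 1;0 0 0 0 0 0 1;0 0 0 0 0 0 1"}}

```text
time: 13.3
position: [0.5537, 0.1804, 0.0597]
tool_rot: [0.093, 0.701, -0.093, 0.701]
ft_force: [0.7, -0.5, 0.1]
grip_width: 0.0136
```

```bash
python3 -c "
from h import *
st(6)"
```

```text
t 13.6 pos [553.65 180.43  59.74] yaw 74.87 down [ 0.0001 -0.    ] whale q [36.38 91.22] Fworld [ 0.1   0.76 -0.76] Fy,Fz tool 0.76 -0.1 M tool [-0.005 -0.093  0.122] w 0.0137
```

Emit:
{"fn": "play_rows", "kwargs": {"rows": "0 0 0 0.3 0 0 1;0 0 0 0.2 0 0 1;0 0 0 0 0 0 1;0 0 0 0 0 0 1"}}

```text
time: 13.93
position: [0.5538, 0.1805, 0.0595]
tool_rot: [0.093, 0.701, -0.093, 0.701]
ft_force: [0.8, 0.4, 2.2]
grip_width: 0.0137
```

```bash
python3 -c "
from h import *
st(6)"
```

```text
t 14.23 pos [553.78 180.47  59.47] yaw 74.88 down [0.0004 0.    ] whale q [36.51 91.25] Fworld [0.1  0.83 2.57] Fy,Fz tool 0.82 -0.12 M tool [-0.006 -0.015  0.135] w 0.0136
```

Emit:
{"fn": "play_rows", "kwargs": {"rows": "0.028 0 0 0 -0.02 1.52 1;0.055 0 0 0 -0.08 3 1;0.055 0 0 0 -0.08 3 1;0.055 0 0 0 -0.08 3 1;0.028 0 0 0 -0.02 1.52 1;0 0 0 0 0 0 1"}}

```text
time: 14.73
position: [0.564, 0.1763, 0.0593]
tool_rot: [0.17, 0.687, -0.17, 0.686]
ft_force: [-2.6, 2.3, 4.8]
grip_width: 0.0138
```

```bash
cat > d.py <<'E'
from h import *
import sys
n=int(sys.argv[1]) if len(sys.argv)>1 else 5
im,o,m,q=st(n)
C=[((18,40),52,1),((77.7,-36.4),45,-1),((27.9,-78.2),20,1)]
for c,r,s in C:
    d=q-np.array(c);rr=np.hypot(*d);print("arc",r,"normal ang",np.degrees(np.arctan2(s*d[1],s*d[0])).round(2),"centre-to-edge",(s*(rr-r)).round(2))
y=np.degrees(R.from_quat(o["tool_rot"]).as_matrix()[:2,1]@[1,0]);Rm=R.from_quat(o["tool_rot"]).as_matrix()
print("tool ang in whale",(np.degrees(np.arctan2(Rm[1,1],Rm[0,1]))-4.793).round(2))
E
python3 d.py
```

```text
t 14.98 pos [564.02 176.31  59.32] yaw 62.24 down [-0.0011  0.0002] whale q [46.37 86.25] Fworld [-1.73  1.62  5.17] Fy,Fz tool 0.63 -2.29 M tool [-0.009  0.61   0.135] w 0.0135
arc 52 normal ang 58.48 centre-to-edge 2.25
arc 45 normal ang -75.67 centre-to-edge -81.59
arc 20 normal ang 83.59 centre-to-edge 145.48
tool ang in whale 57.45
```

Emit:
{"fn": "play_rows", "kwargs": {"rows": "0.028 0 0 -0.12 -0.02 1.52 1;0.055 0 0 -0.1 -0.08 3 1;0.055 0 0 0 -0.08 3 1;0.028 0 0 0 -0.02 1.52 1;0 0 0 0 0 0 1"}}

```text
time: 15.4
position: [0.5729, 0.1711, 0.0594]
tool_rot: [0.226, 0.67, -0.226, 0.67]
ft_force: [-0.4, 2.3, 1.8]
grip_width: 0.0133
```

```bash
python3 d.py 4|grep -v "arc [24]"
```

```text
t 15.6 pos [572.67 171.19  59.39] yaw 52.75 down [ 0.0006 -0.0001] whale q [54.56 80.43] Fworld [-0.61  0.87  2.52] Fy,Fz tool 0.32 -1.02 M tool [-0.009  0.205  0.188] w 0.0135
arc 52 normal ang 47.87 centre-to-edge 2.51
tool ang in whale 47.96
```

Emit:
{"fn": "play_rows", "kwargs": {"rows": "0.028 0 0 0 -0.02 1.52 1;0.055 0 0 0 -0.08 3 1;0.055 0 0 0 -0.08 3 1;0.055 0 0 0 -0.08 3 1;0.028 0 0 0 -0.02 1.52 1;0 0 0 0 0 0 1"}}

```text
time: 16.1
position: [0.5817, 0.1628, 0.0594]
tool_rot: [0.299, 0.641, -0.299, 0.641]
ft_force: [-0.3, 0.8, 2.2]
grip_width: 0.0133
```

```bash
python3 d.py 4|grep -v "arc [24]"
```

```text
t 16.3 pos [581.42 162.9   59.42] yaw 40.09 down [ 0.0006 -0.0001] whale q [62.58 71.43] Fworld [0.04 1.24 0.99] Fy,Fz tool 0.83 -0.92 M tool [0.004 0.14  0.222] w 0.0136
arc 52 normal ang 35.18 centre-to-edge 2.55
tool ang in whale 35.3
```

Emit:
{"fn": "play_rows", "kwargs": {"rows": "0.028 0 0 0.05 -0.02 1.52 1;0.055 0 0 0.05 -0.08 3 1;0.055 0 0 0 -0.08 3 1;0.055 0 0 0 -0.07 3 1;0.055 0 0 0 -0.07 3 1;0.028 0 0 0 -0.02 1.52 1;0 0 0 0 0 0 1"}}

```text
time: 16.88
position: [0.5895, 0.1501, 0.0594]
tool_rot: [0.384, 0.594, -0.384, 0.594]
ft_force: [0.6, 1.5, 1.0]
grip_width: 0.0137
```

```bash
python3 d.py 4|grep -v "arc [24]"
```

```text
t 17.08 pos [589.36 150.29  59.41] yaw 24.28 down [ 0.0005 -0.0001] whale q [69.45 58.2 ] Fworld [0.24 1.19 1.66] Fy,Fz tool 0.71 -0.98 M tool [-0.022  0.162  0.243] w 0.0135
arc 52 normal ang 19.48 centre-to-edge 2.57
tool ang in whale 19.49
```

Emit:
{"fn": "play_rows", "kwargs": {"rows": "0.028 0 0 0.03 -0.02 1.52 1;0.055 0 0 0.03 -0.08 3 1;0.055 0 0 0 -0.08 3 1;0.055 0 0 0 -0.08 3 1;0.055 0 0 0 -0.08 3 1;0.055 0 0 0 -0.08 3 1;0.028 0 0 0 -0.02 1.52 1;0 0 0 0 0 0 1"}}

```text
time: 17.75
position: [0.5941, 0.1327, 0.0594]
tool_rot: [0.477, 0.522, -0.476, 0.523]
ft_force: [1.3, 0.2, 2.1]
grip_width: 0.0131
```

```bash
python3 d.py 4|grep -v "arc [24]"
```

```text
t 17.95 pos [593.97 132.87  59.41] yaw 5.32 down [ 0.0006 -0.0002] whale q [72.59 40.45] Fworld [0.53 0.27 1.4 ] Fy,Fz tool 0.56 -0.21 M tool [0.013 0.154 0.236] w 0.0135
arc 52 normal ang 0.47 centre-to-edge 2.59
tool ang in whale 0.53
```

Emit:
{"fn": "play_rows", "kwargs": {"rows": "0.028 0 0 0.04 -0.02 1.52 1;0.055 0 0 0.03 -0.08 3 1;0.055 0 0 0 -0.08 3 1;0.055 0 0 0 -0.08 3 1;0.055 0 0 0 -0.08 3 1;0.055 0 0 0 -0.08 3 1;0.028 0 0 0 -0.02 1.52 1;0 0 0 0 0 0 1"}}

```text
time: 18.62
position: [0.5927, 0.1148, 0.0594]
tool_rot: [0.556, 0.437, -0.556, 0.437]
ft_force: [1.0, 1.7, 1.9]
grip_width: 0.0138
```

```bash
python3 d.py 4|grep -v "arc [24]"
```

```text
t 18.82 pos [592.67 114.96  59.39] yaw -13.64 down [ 0.0005 -0.0002] whale q [69.79 22.72] Fworld [0.95 0.51 2.5 ] Fy,Fz tool 0.81 -0.72 M tool [-0.003  0.237  0.222] w 0.0137
arc 52 normal ang -18.45 centre-to-edge 2.6
tool ang in whale -18.44
```

Emit:
{"fn": "play_rows", "kwargs": {"rows": "0.028 0 0 -0.02 -0.02 1.52 1;0.055 0 0 -0.02 -0.08 3 1;0.055 0 0 0 -0.08 3 1;0.055 0 0 0 -0.08 3 1;0.055 0 0 0 -0.08 3 1;0.055 0 0 0 -0.08 3 1;0.028 0 0 0 -0.02 1.52 1;0 0 0 0 0 0 1"}}

```text
time: 19.48
position: [0.5855, 0.0983, 0.0594]
tool_rot: [0.621, 0.339, -0.62, 0.339]
ft_force: [1.9, 0.2, 2.3]
grip_width: 0.0136
```

```bash
python3 d.py 4|grep -v "arc 2"
```

```text
t 19.68 pos [585.54  98.44  59.38] yaw -32.61 down [ 0.0003 -0.0002] whale q [61.31  6.85] Fworld [0.78 0.12 2.71] Fy,Fz tool 0.59 -0.53 M tool [-0.007  0.29   0.163] w 0.0134
arc 52 normal ang -37.43 centre-to-edge 2.54
arc 45 normal ang -69.24 centre-to-edge -1.25
tool ang in whale -37.4
```

Emit:
{"fn": "play_rows", "kwargs": {"rows": "0.028 0 0 -0.03 -0.05 1.52 1;0.055 0 0 -0.03 -0.12 3 1;0.055 0 0 0 -0.12 3 1;0.055 0 0 0 -0.1 3 1;0.055 0 0 0 -0.1 3 1;0.007 0 0 0 0 0.4 1;-0.035 0 0 0 0.03 1.5 1;0 0 0 0 0 0 1"}}

```text
time: 20.35
position: [0.5754, 0.0868, 0.0594]
tool_rot: [0.654, 0.27, -0.654, 0.27]
ft_force: [1.2, 1.1, 2.2]
grip_width: 0.0135
```

```bash
python3 d.py 4|grep -v "arc 2"
```

```text
t 20.55 pos [575.43  86.86  59.37] yaw -45.27 down [ 0.0002 -0.0001] whale q [50.26 -3.84] Fworld [1.11 0.53 2.76] Fy,Fz tool 0.4 -1.16 M tool [-0.021  0.318  0.163] w 0.0135
arc 52 normal ang -53.65 centre-to-edge 2.43
arc 45 normal ang -49.88 centre-to-edge 2.42
tool ang in whale -50.06
```

Emit:
{"fn": "play_rows", "kwargs": {"rows": "-0.035 0 0 -0.03 0.01 1.5 1;-0.07 0 0 -0.02 0.09 3 1;-0.07 0 0 0 0.09 3 1;-0.07 0 0 0 0.1 3 1;-0.07 0 0 0 0.1 3 1;-0.07 0 0 0 0.1 3 1;-0.035 0 0 0 0.03 1.5 1;0 0 0 0 0 0 1"}}

```text
time: 21.22
position: [0.5653, 0.072, 0.0594]
tool_rot: [0.583, 0.4, -0.583, 0.399]
ft_force: [0.9, 0.5, 1.2]
grip_width: 0.0135
```

```bash
python3 d.py 4|grep -v "arc [25][02]"
```

```text
t 21.42 pos [565.4   72.04  59.37] yaw -21.25 down [-0.0001  0.    ] whale q [ 39.03 -17.77] Fworld [1.37 0.4  2.1 ] Fy,Fz tool 1.13 -0.87 M tool [-0.027  0.274  0.202] w 0.0137
arc 45 normal ang -25.72 centre-to-edge 2.07
tool ang in whale -26.04
```

Emit:
{"fn": "play_rows", "kwargs": {"rows": "-0.035 0 0 0 0.03 1.5 1;-0.07 0 0 0 0.12 3 1;-0.07 0 0 0 0.12 3 1;-0.07 0 0 0 0.12 3 1;-0.07 0 0 0 0.12 3 1;-0.07 0 0 0 0.12 3 1;-0.035 0 0 0 0.03 1.5 1;0 0 0 0 0 0 1"}}

```text
time: 22.08
position: [0.5622, 0.0544, 0.0593]
tool_rot: [0.487, 0.513, -0.488, 0.512]
ft_force: [0.9, 1.0, 1.6]
grip_width: 0.0136
```

```bash
python3 d.py 4|grep -v "arc [5][02]"
```

```text
t 22.28 pos [562.31  54.52  59.32] yaw 2.81 down [-0.0005  0.0002] whale q [ 34.49 -34.97] Fworld [0.62 1.2  2.53] Fy,Fz tool 0.68 -1.17 M tool [-0.     0.351  0.223] w 0.0134
arc 45 normal ang -1.89 centre-to-edge 1.76
arc 20 normal ang 81.33 centre-to-edge 23.72
tool ang in whale -1.98
```

Emit:
{"fn": "play_rows", "kwargs": {"rows": "-0.035 0 0 -0.03 0.03 1.5 1;-0.07 0 0 0 0.12 3 1;-0.07 0 0 0 0.12 3 1;-0.07 0 0 0 0.12 3 1;-0.07 0 0 0 0.12 3 1;-0.07 0 0 0 0.12 3 1;-0.035 0 0 0 0.03 1.5 1;0 0 0 0 0 0 1"}}

```text
time: 22.95
position: [0.5666, 0.0372, 0.0593]
tool_rot: [0.37, 0.603, -0.37, 0.602]
ft_force: [-0.2, 1.8, 2.7]
grip_width: 0.0139
```

```bash
python3 d.py 4|grep -v "arc [5][02]"
```

```text
t 23.15 pos [566.76  37.25  59.3 ] yaw 26.87 down [-0.0008  0.0002] whale q [ 37.48 -52.55] Fworld [0.29 1.78 2.49] Fy,Fz tool 1.06 -1.46 M tool [-0.013  0.353  0.22 ] w 0.0136
arc 45 normal ang 21.88 centre-to-edge 1.66
arc 20 normal ang 69.52 centre-to-edge 7.38
tool ang in whale 22.08
```

Emit:
{"fn": "play_rows", "kwargs": {"rows": "-0.035 0 0 0 0.03 1.5 1;-0.07 0 0 0 0.11 3 1;-0.07 0 0 0 0.11 3 1;-0.07 0 0 0 0.11 3 1;-0.07 0 0 0 0.1 3 1;0.047 0 0 0 -0.03 1 1;0 0 0 0 0 0 1"}}

```text
time: 23.73
position: [0.5755, 0.0254, 0.0593]
tool_rot: [0.286, 0.647, -0.287, 0.646]
ft_force: [-1.3, 1.8, 3.3]
grip_width: 0.0135
```

```bash
python3 d.py 4|grep -v "arc [5][02]"
```

```text
t 23.93 pos [575.47  25.48  59.32] yaw 42.31 down [-0.0007  0.0001] whale q [ 45.17 -65.01] Fworld [-0.14  1.26  2.84] Fy,Fz tool 0.75 -1.03 M tool [-0.022  0.283  0.214] w 0.0132
arc 45 normal ang 41.34 centre-to-edge 1.68
arc 20 normal ang 37.36 centre-to-edge 1.73
tool ang in whale 37.51
```

Emit:
{"fn": "play_rows", "kwargs": {"rows": "0.047 0 0 -0.03 -0.02 1.02 1;0.094 0 0 0 -0.1 2.04 1;0.094 0 0 0 -0.1 2.04 1;0.094 0 0 0 -0.1 2.04 1;0.094 0 0 0 -0.1 2.04 1;0.094 0 0 0 -0.1 2.04 1;0.047 0 0 0 -0.02 1.02 1;0 0 0 0 0 0 1"}}

```text
time: 24.6
position: [0.5816, 0.0142, 0.0594]
tool_rot: [0.455, 0.541, -0.455, 0.542]
ft_force: [0.4, 1.2, 1.7]
grip_width: 0.0134
```

```bash
python3 d.py 4|grep -v "arc [5][02]"
```

```text
t 24.8 pos [581.42  14.35  59.4 ] yaw 10.03 down [ 0.0004 -0.0003] whale q [ 50.17 -76.6 ] Fworld [0.25 0.37 1.19] Fy,Fz tool 0.31 -0.32 M tool [0.021 0.144 0.166] w 0.0135
arc 45 normal ang 55.6 centre-to-edge -3.72
arc 20 normal ang 4.11 centre-to-edge 2.33
tool ang in whale 5.24
```

Emit:
{"fn": "play_rows", "kwargs": {"rows": "0.047 0 0 0.04 -0.08 1.02 1;0.094 0 0 0.03 -0.14 2.04 1;0.094 0 0 0 -0.14 2.04 1;0.094 0 0 0 -0.12 2.04 1;0.094 0 0 0 -0.1 2.04 1;0.094 0 0 0 -0.1 2.04 1;0.1 0 0 0 -0.1 2.6 1;0 0 0 0 0 0 1"}}

```text
time: 25.47
position: [0.5792, 0.0006, 0.0594]
tool_rot: [0.598, 0.377, -0.598, 0.378]
ft_force: [0.8, -0.5, 1.6]
grip_width: 0.0136
```

```bash
python3 d.py 4|grep -v "arc [5][02]"
```

```text
t 25.67 pos [579.24   0.85  59.4 ] yaw -25.26 down [ 0.0002 -0.0004] whale q [ 46.87 -89.87] Fworld [0.35 0.37 0.85] Fy,Fz tool 0.16 -0.48 M tool [-0.001  0.129  0.087] w 0.0135
arc 45 normal ang 60.03 centre-to-edge -16.72
arc 20 normal ang -31.6 centre-to-edge 2.27
tool ang in whale -30.05
```

Run:
```python
from h import *
im=imaging.camera("wrist");cv2.imwrite("pics/w6.png",im)
c=im[150:290,200:380];v=cv2.resize(c,None,fx=4.4,fy=4.2,interpolation=cv2.INTER_CUBIC)
cv2.imwrite("pics/w6c.png",np.clip(v.astype(float)*1.2,0,255).astype(np.uint8))
```

```text
(no output)
```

View pics/w6c.png

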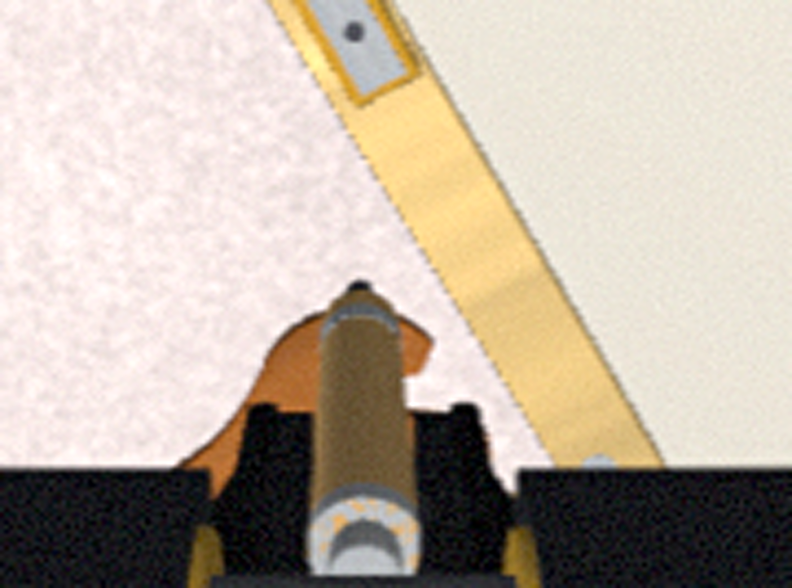

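The lead rests against the top of the tail, lead at about (360,288) in the crop, short of the tail's corner at (432,345). The line reaches the end point, so I'll lift straight up and carry the pencil back.

Emit:
{"fn": "play_rows", "kwargs": {"rows": "0 0 0 -1.5 0 0 1;0 0 0 -5 0.5 0 1;0 0 0 -12 1 0 1;0 0 0 -22 0 0 1;0 0 0 -28 0 0 1;0 0 0 -25 0 0 1;0 0 0 -14 0 0 1;0 0 0 0 0 0 1"}}

```text
time: 26.38
position: [0.5826, 0.0001, 0.1706]
tool_rot: [0.599, 0.376, -0.596, 0.38]
ft_force: [-0.0, 0.2, -0.5]
grip_width: 0.0138
```

Emit:
{"fn": "play_rows", "kwargs": {"rows": "0 0 0 0 5 20 1;0 0 0 0 8 34 1;0 0 0 0 8 34 1;0 0 0 0 8 34 1;0 0 0 0 8 34 1;0 0 0 0 8 34 1;0 0 0 0 8 34 1;0 0 0 0 8 34 1"}}

```text
time: 27.05
position: [0.5232, -0.2596, 0.1654]
tool_rot: [-0.597, -0.379, 0.598, -0.377]
ft_force: [0.5, -0.1, -1.3]
grip_width: 0.0134
```

Emit:
{"fn": "play_rows", "kwargs": {"rows": "0 0 0 0 8 34 1;0 0 0 0 4 22 1;-0.12 0 0 0 0 0 1;-0.12 0 0 0 0 0 1;-0.12 0 0 0 0 0 1;-0.12 0 0 0 0 0 1;-0.12 0 0 0 0 0 1;-0.12 0 0 0 0 0 1"}}

```text
time: 27.72
position: [0.5106, -0.3137, 0.1652]
tool_rot: [0.425, 0.567, -0.424, 0.564]
ft_force: [-0.1, 0.3, 0.3]
grip_width: 0.0134
```

Emit:
{"fn": "play_rows", "kwargs": {"rows": "-0.12 0 0 0 0 0 1;-0.12 0 0 0 0 0 1;-0.12 0 0 0 0 0 1;-0.12 0 0 0 0 0 1;-0.12 0 0 0 0 0 1;-0.12 0 0 0 0 0 1;-0.12 0 0 0 0 0 1;-0.12 0 0 0 0 0 1"}}

```text
time: 28.38
position: [0.5106, -0.3136, 0.1652]
tool_rot: [0.116, 0.699, -0.115, 0.697]
ft_force: [0.6, 0.4, -0.6]
grip_width: 0.013
```

Emit:
{"fn": "play_rows", "kwargs": {"rows": "-0.12 0 0 0 0 0 1;-0.066 0 0 0 0 0 1;0 0 0 0 0 0 1;0 0 0 0 0 0 1;0 0 0 0 0 0 1"}}

```text
time: 28.8
position: [0.5113, -0.3142, 0.1661]
tool_rot: [0.053, 0.706, -0.052, 0.705]
ft_force: [0.2, -0.2, -0.9]
grip_width: 0.0131
```

Run:
```python
from h import *
im,o,m,q=st(4,"wrist");i=imaging.camera_info("wrist");cv2.imwrite("pics/w7.png",im);np.save("w7.npy",i,allow_pickle=True)
a,b=cv2.imread("pics/w4.png"),im
for r in((212,240,268,298),(268,292,262,304)):
    t=a[r[0]:r[1],r[2]:r[3]];s=b[r[0]-8:r[1]+8,r[2]-8:r[3]+8];res=cv2.matchTemplate(s,t,cv2.TM_CCOEFF_NORMED);print(cv2.minMaxLoc(res)[1::2],"(8,8 = unmoved)")
A=np.vstack([x[185:305,225:345] for x in(a,b)]);A=np.hstack([a[190:300,225:345],b[190:300,225:345]])
cv2.imwrite("pics/w7c.png",cv2.resize(A,None,fx=3.3,fy=3.3,interpolation=cv2.INTER_CUBIC))
t=cv2.imread
im=imaging.camera("top");cv2.imwrite("pics/top2.png",im)
```

```text
t 29.0 pos [ 511.55 -314.42  166.53] yaw 81.49 down [-0.0003  0.0002] whale q [ -46.92 -398.39] Fworld [-0.01  0.4  -0.48] Fy,Fz tool 0.39 -0.07 M tool [-0.001 -0.079 -0.025] w 0.0133
(0.4005209803581238, (8, 16)) (8,8 = unmoved)
(0.9900610446929932, (8, 8)) (8,8 = unmoved)
```

View pics/w7c.png

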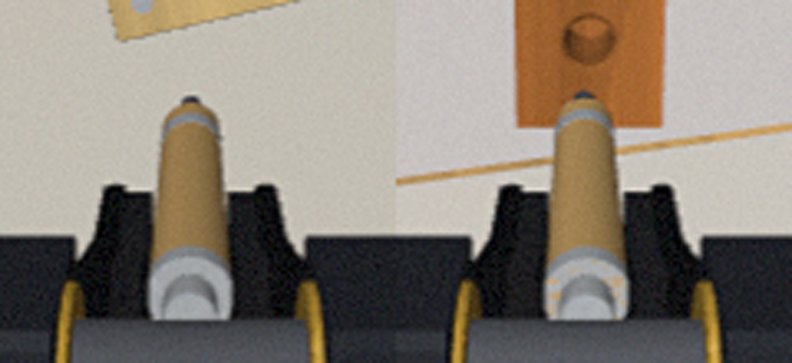

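The crops show the pencil before the stroke (left, lead at y≈100) and after it (right, lead at y≈94). The tip now leans slightly outward, by about 1.5 mm. The empty hole is visible at (588,38). I'll measure the lean so I can compensate for it.

Run:
```python
from h import *
a,b=[cv2.imread(f"pics/{n}.png").astype(float)[205:262,:,:] for n in("w4","w7")]
def prof(x): # saturation-free: band is grey -> use R-B, mean over central columns
    p=x[:,280:286,2].mean(1)-x[:,280:286,0].mean(1);return p
pa,pb=prof(a),prof(b)
print(np.c_[np.arange(205,262),pa.round(),pb.round(),a[:,280:286].mean((1,2)).round(),b[:,280:286].mean((1,2)).round()][3:36].astype(int).tolist())
i=np.load("w4.npy",allow_pickle=True).item();P=[.53986,-.03135]
y=np.array([.1465,.9892])
print([ (proj(i,np.r_[np.array(P)+.001*y,.1198+h])-proj(i,np.r_[P,.1198+h])).round(3).tolist() for h in(0,.018)])
# empty hole in w7: centre measured in crop ((588-396)/3.3+225, 38/3.3+190)
j=np.load("w7.npy",allow_pickle=True).item();u=((588-396)/3.3+225-.35,39/3.3+190-.35);print("hole",onz(j,u,.048))
print("expect hole px",proj(j,[.51205,-.31647,.048]))
```

```text
[[208, 15, 82, 188, 72], [209, 16, 94, 188, 84], [210, 15, 106, 187, 96], [211, 17, 105, 188, 96], [212, 15, 105, 186, 95], [213, 15, 104, 189, 94], [214, 16, 104, 188, 92], [215, 16, 105, 188, 94], [216, 16, 107, 188, 93], [217, 15, 82, 190, 89], [218, 16, 26, 192, 71], [219, 4, 20, 125, 70], [220, -3, 78, 77, 118], [221, 56, 80, 101, 118], [222, 77, 75, 110, 118], [223, 72, 3, 112, 133], [224, 17, -12, 124, 136], [225, -12, -10, 129, 141], [226, -9, 60, 136, 125], [227, 56, 79, 121, 116], [228, 74, 78, 111, 117], [229, 74, 74, 112, 118], [230, 70, 74, 111, 117], [231, 71, 75, 111, 118], [232, 71, 75, 112, 118], [233, 73, 75, 111, 118], [234, 72, 76, 113, 119], [235, 71, 75, 112, 117], [236, 71, 76, 111, 118], [237, 72, 75, 112, 118], [238, 71, 75, 112, 116], [239, 71, 76, 112, 118], [240, 72, 76, 112, 118]]
[[0.001, -1.097], [0.002, -1.168]]
hole [ 0.51087629 -0.31586181  0.048     ]
expect hole px [283.96825598 201.84462447]
```

Emit:
{"fn": "play_rows", "kwargs": {"rows": "0 0 -0.0175 0 -1.1 0.4 1;0 0 0 0 -1.1 0.4 1;0 0 0 10 0 0 1;0 0 0 20 0 0 1;0 0 0 20 0 0 1;0 0 0 6 0 0 1;0 0 0 0 0 0 1;0 0 0 0 0 0 1"}}

```text
time: 29.72
position: [0.5121, -0.3179, 0.1106]
tool_rot: [0.046, 0.706, -0.058, 0.704]
ft_force: [1.6, -0.9, -1.3]
grip_width: 0.0136
```

Emit:
{"fn": "play_rows", "kwargs": {"rows": "0 0 0 1 0 0 1;0 0 0 0 0 0 1;0 0 0 0 0 0 1"}}

```text
time: 29.97
position: [0.5126, -0.3183, 0.1109]
tool_rot: [0.046, 0.705, -0.059, 0.705]
ft_force: [0.9, 0.1, 0.6]
grip_width: 0.0135
```

Run:
```python
from h import *
im,o,m,q=st(4,"wrist");i=imaging.camera_info("wrist");cv2.imwrite("pics/w8.png",im)
Rm=R.from_quat(o["tool_rot"]).as_matrix();print(Rm.round(4));d=np.array([512.0,-316.8])-m[:2]*1e3;print("to go y,z",d@Rm[:2,1],d@Rm[:2,2])
cv2.imwrite("pics/w8c.png",cv2.resize(im[180:300,225:345],None,fx=5,fy=5,interpolation=cv2.INTER_CUBIC))
```

```text
t 30.17 pos [ 512.39 -318.14  110.59] yaw 81.52 down [-0.002  -0.0178] whale q [ -46.4  -402.16] Fworld [-0.03 -0.15 -0.11] Fy,Fz tool -0.15 -0.01 M tool [ 0.025 -0.095  0.023] w 0.0134
[[-2.000e-03  1.474e-01  9.891e-01]
 [-1.780e-02  9.889e-01 -1.474e-01]
 [-9.998e-01 -1.790e-02  7.000e-04]]
to go y,z 1.270259196794285 -0.5865888821623549
```

View pics/w8c.png

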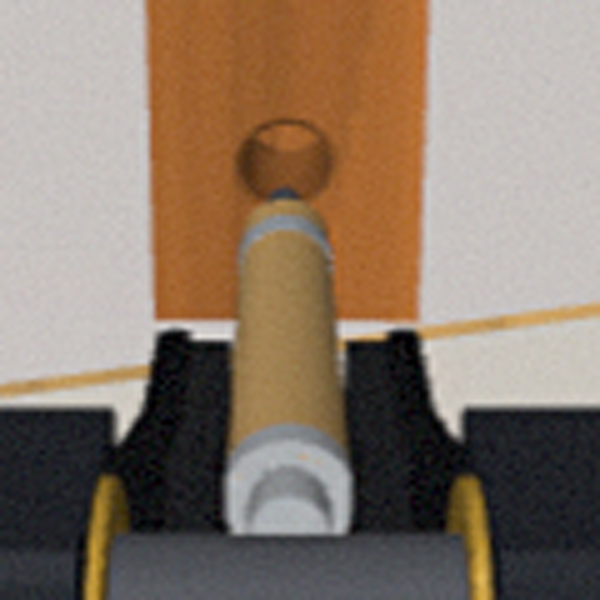

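The crop shows the lead at (285,190), centred sideways on the empty hole at (285,160) and just above it. I'll apply the small correction, then insert.

Emit:
{"fn": "play_rows", "kwargs": {"rows": "0 0 0 0 0.6 -0.3 1;0 0 0 0 0.6 -0.3 1;0 0 0 4 0.07 0 1;0 0 0 4 0.07 0 1;0 0 0 1 0.02 0 1;0 0 0 0 0 0 1;0 0 0 0 0 0 1;0 0 0 0 0 0 1"}}

```text
time: 30.83
position: [0.5117, -0.3167, 0.1008]
tool_rot: [0.046, 0.706, -0.058, 0.705]
ft_force: [0.0, 0.1, -0.2]
grip_width: 0.0136
```

```bash
cat > e.py <<'E'
from h import *
im,o,m,q=st(4,"wrist")
Rm=R.from_quat(o["tool_rot"]).as_matrix();d=np.array([512.0,-316.8])-m[:2]*1e3;print("to go y,z",d@Rm[:2,1],d@Rm[:2,2])
E
python3 e.py
```

```text
t 31.03 pos [ 511.75 -316.7   100.98] yaw 81.52 down [-0.0024 -0.0175] whale q [ -46.91 -400.67] Fworld [-0.3  -0.23 -0.59] Fy,Fz tool -0.26 -0.26 M tool [ 0.009 -0.087 -0.013] w 0.0136
to go y,z -0.05823149565306459 0.2608915772600938
```

Emit:
{"fn": "play_rows", "kwargs": {"rows": "0 0 0 2 0.04 0.25 1;0 0 0 4 0.07 0 1;0 0 0 4 0.07 0 1;0 0 0 4 0.07 0 1;0 0 0 4 0.07 0 1;0 0 0 2 0.04 0 1;0 0 0 0 0 0 1"}}

```text
time: 31.62
position: [0.5115, -0.3162, 0.08]
tool_rot: [0.046, 0.706, -0.058, 0.704]
ft_force: [-0.3, 0.2, 0.3]
grip_width: 0.0133
```

```bash
python3 e.py
```

```text
t 31.82 pos [ 511.9  -316.63   80.74] yaw 81.52 down [-0.0023 -0.0175] whale q [ -46.76 -400.61] Fworld [ 0.19 -0.   -0.35] Fy,Fz tool 0.03 0.19 M tool [-0.015 -0.08  -0.021] w 0.0134
to go y,z -0.15684718486219087 0.12650554908120248
```

No side force at 20 mm deep. I'll carry on to just above the floor.

Emit:
{"fn": "play_rows", "kwargs": {"rows": "0 0 0 3 0.02 0.1 1;0 0 0 4 0.05 0 1;0 0 0 4 0.07 0 1;0 0 0 4 0.07 0 1;0 0 0 4 0.07 0 1;0 0 0 2.5 0.04 0 1;0 0 0 0 0 0 1;0 0 0 0 0 0 1"}}

```text
time: 32.48
position: [0.5119, -0.3166, 0.0591]
tool_rot: [0.046, 0.706, -0.058, 0.705]
ft_force: [0.0, 0.0, -0.5]
grip_width: 0.0137
```

```bash
python3 e.py
```

```text
t 32.68 pos [ 512.08 -316.76   59.47] yaw 81.52 down [-0.0023 -0.0176] whale q [ -46.59 -400.76] Fworld [-0.22  0.23  0.12] Fy,Fz tool 0.2 -0.25 M tool [ 0.005 -0.111  0.031] w 0.0135
to go y,z -0.046323163153544115 -0.07245415485849355
```

Emit:
{"fn": "play_rows", "kwargs": {"rows": "0 0 0 1 0.02 0 1;0 0 0 0.6 0.01 0 1;0 0 0 0 0 0 1;0 0 0 0 0 0 0.8;0 0 0 0 0 0 0.7;0 0 0 0 0 0 0.5;0 0 0 0 0 0 0.4;0 0 0 0 0 0 0.4"}}

```text
time: 33.35
position: [0.512, -0.3168, 0.0579]
tool_rot: [0.046, 0.706, -0.058, 0.705]
ft_force: [0.6, -0.6, -0.1]
grip_width: 0.0361
```

```bash
python3 e.py
```

```text
t 33.55 pos [ 512.01 -316.72   57.81] yaw 81.52 down [-0.0026 -0.0173] whale q [ -46.66 -400.72] Fworld [-0.06  0.14  0.16] Fy,Fz tool 0.12 -0.08 M tool [-0.009 -0.108  0.001] w 0.0451
to go y,z -0.07634719399026352 0.003937543700564318
```

Emit:
{"fn": "play_rows", "kwargs": {"rows": "0 0 0 -8 -0.1 0 0.4;0 0 0 -20 -0.3 0 0.4;0 0 0 -25 -0.4 0 0.4;0 0 0 -25 -0.4 0 0.4;0 0 0 -25 -0.4 0 0.4;0 0 0 -15 0 0 0.4;0 0 0 0 -20 -15 0.2;0 0 0 0 -30 -20 0"}}

```text
time: 34.22
position: [0.472, -0.3595, 0.1791]
tool_rot: [0.044, 0.704, -0.057, 0.706]
ft_force: [-0.3, 0.1, -0.8]
grip_width: 0.0595
```

Emit:
{"fn": "play_rows", "kwargs": {"rows": "0 0 0 -10 -30 -20 0;0 0 0 -10 -20 -10 0;0 0 0 0 0 0 0;0 0 0 0 0 0 0;0 0 0 0 0 0 0"}}

```text
time: 34.63
position: [0.4331, -0.4044, 0.1976]
tool_rot: [0.047, 0.706, -0.058, 0.705]
ft_force: [-0.4, 0.9, -0.4]
grip_width: 0.0852
```

Run:
```python
from h import *
w=imaging.camera("wrist");t=imaging.camera("top");s=imaging.camera("scene")
for n,im in(("w9",w),("top9",t),("scene9",s)): cv2.imwrite(f"pics/{n}.png",im)
o=readout.get_obs();print(o["time"],o["position"],o["ft_force"])
a=cv2.resize(t[170:250,180:380],None,fx=4,fy=4,interpolation=cv2.INTER_CUBIC)
b=cv2.resize(s[155:215,160:240],None,fx=4.5,fy=4.5,interpolation=cv2.INTER_CUBIC)
e=cv2.resize(s[205:275,258:368],None,fx=3.8,fy=3.8,interpolation=cv2.INTER_CUBIC)
c=np.zeros((600,800,3),np.uint8);c[:320]=a;c[325:325+b.shape[0],:b.shape[1]]=b;c[325:325+e.shape[0],370:370+e.shape[1]]=e
cv2.imwrite("pics/c9.png",np.clip(c*1.2,0,255).astype(np.uint8))
t0=cv2.imread("pics/top0.png");d=cv2.absdiff(t,t0).max(2);print(np.argwhere(d[170:250,180:280]>40)[::6]+[170,180])
```

```text
34.7833 [ 0.43357553 -0.40364429  0.1970059 ] [ 0.42535131 -0.4696637   0.0981655 ]
[]
```

View pics/c9.png

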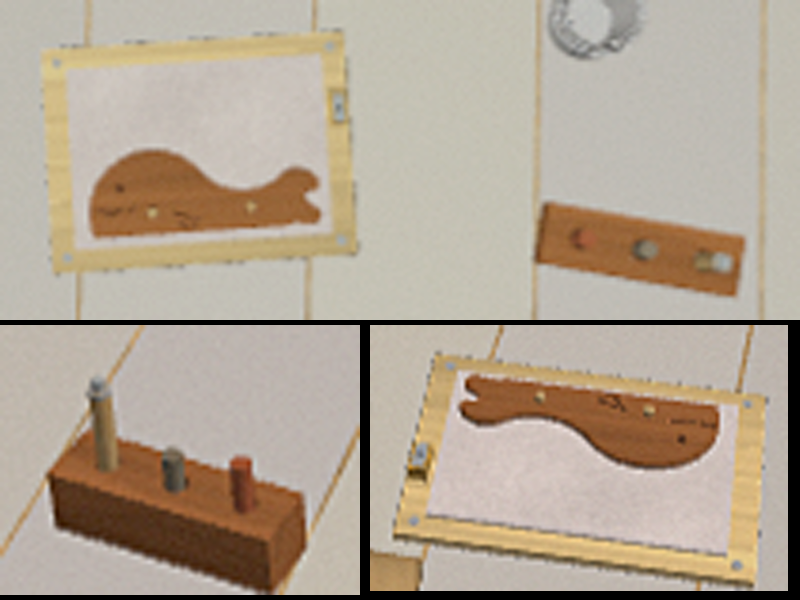

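The pencil stands in its own hole (button at crop (720,262), as at the start), and everything else looks unmoved. I can't see a pencil line by eye, so I'll check for one numerically along its course.

Run:
```python
from h import *
a=.08366
def W(q,z=.012): return [(526+np.cos(a)*q[0]-np.sin(a)*q[1])/1e3,(86.49+np.sin(a)*q[0]+np.cos(a)*q[1])/1e3,z]
for cam,A,B in(("top","top0","top9"),("scene","scene0","scene9")):
    i=imaging.camera_info(cam);d=cv2.imread(f"pics/{B}.png").astype(float).mean(2)-cv2.imread(f"pics/{A}.png").astype(float).mean(2)
    for off in(1,3,5,10,15):
        v=[]
        for t in np.linspace(68,-50,60):
            u=proj(i,W((18+(52+off)*np.cos(np.radians(t)),40+(52+off)*np.sin(np.radians(t)))));v.append(d[int(round(u[1])),int(round(u[0]))])
        print(cam,off,round(np.mean(v),2),"+-",round(np.std(v)/60**.5,2))
    x=abs(d); print("changed >45:",np.argwhere(x>45)[::15].tolist()[:12])
```

```text
top 1 10.39 +- 0.23
top 3 11.27 +- 0.2
top 5 12.04 +- 0.16
top 10 12.27 +- 0.13
top 15 12.49 +- 0.16
changed >45: [[229, 410], [231, 408], [231, 423], [232, 419], [233, 409], [233, 429], [234, 417], [234, 434], [235, 418], [235, 434], [236, 418], [237, 410]]
scene 1 4.13 +- 0.33
scene 3 5.06 +- 0.29
scene 5 5.16 +- 0.24
scene 10 4.82 +- 0.26
scene 15 4.64 +- 0.26
changed >45: [[0, 114], [0, 149], [0, 164], [0, 194], [0, 261], [0, 277], [0, 311], [0, 354], [1, 132], [1, 156], [1, 182], [1, 254]]
```

The cameras show no change along the back beyond the overall brightness, so this simulator apparently doesn't render marks. The force and height readings show paper and edge contact at every check. Handing in.

```bash
python3 -c "
from h import *
print(robot.hand_in())"
```

```text
the job is handed in; nothing more can be done
None
```

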